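# Turn the copper probe over and slide it under the reading head

### The arm

A 6-joint arm with a two-finger parallel gripper is mounted at the origin on the work surface. World frame = base frame: x ahead of the robot, y to its left, z up, the work surface at z = 0. Lengths are in m, angles in rad, forces in N, time in s.
With the tool pointing down it reaches from about 0.4 to 0.925 m from the base axis. Payload 12.5 kg.
Tool frame: the origin (TCP) lies on the mounting face of the last link; the fingertips stand 190 mm ahead of it and the grasp point (between the pads) lies 171 mm ahead of it; z points along the fingers, y is the line along which they close (so a half turn about z gives the same grasp; the last joint's range is limited). The gripper opens to 95 mm and grips with 3 to 60 N. Pads are 20 mm wide; open, the fingers measure 119 mm over their backs; the gripper's body (75 mm by 180 mm) begins 59 mm behind the grasp point.
Start: joints at [-1.263, 0.491, 1.559, -0, 1.092, -0.106], TCP at [0.251, -0.572, 0.405] pointing down, gripper open.
Joint ranges: [-3.1, 3.1], [-0.84, 2.19], [0.05, 2.79], [-1.13, 4.28], [0.06, 2.93], [-2.69, 2.69]. Speed limits (rad/s): [2.22, 2.22, 2.79, 3.14, 3.14, 3.14].

### API

Orientations are given as a unit quaternion [x, y, z, w].
In Python, from station import robot gives the robot as it stands.
- The arm moves only by the shell command python3 -m jog 'ROWS' [FORCE]. ROWS is JSON, a list of rows, each an object with "travel": the shift along the world's x, y, z in mm, a list of three; "angular": the turn, a rotation vector about the world's x, y, z in rad, a list of three; "claw": the gripper's target within -1 to 1 (fully open at 1, half-way at 0, shut at -1). A call has 1 to 8 rows; each row shifts and turns the commanded pose from where the row before left it; what a row does not reach is not made up. A row lasts 1/12 s, in which the tool goes at most 41.7 mm and 7.16 degrees, less where a joint would pass 70% of its speed; a pose out of reach is approached as far as the arm can. A call is refused whole if a number of a shift passes 41.7 or a number of a turn 0.125, either way. A call with a gripper value outside its range is refused whole. The fingers move at their own pace and stop on an object; FORCE is the grip in N (left out, the last holds). Time passes only in rows, so rows that do not move let the fingers close. It gives the time, the measured TCP pose, the force, the opening and the grip force at its end, in the units of the state.
- robot.observe(): the state, without advancing time (a new reading comes with each control period).
- robot.capture(name): name is "side" or "top"; returns a dict with "img" (480x640x3 uint8, red, green, blue), "fx", "fy", "cx", "cy" (pixels), "cam_to_world" (4x4, takes a point from camera to world coordinates). Camera axes: x right, y up, looking along -z (the intrinsics and any distortion apply to the point x, -y, -z); pixel columns grow to the right and rows downward; lengths in m; the calibration is good to about 2 mm. A picture is of the moment at which its call begins. There is no depth.
- robot.close_job(): hands the job in; it is judged then, once.
The state is a dict: "time": time; "qpos": joint angles; "qd": joint speeds; "tau": joint torques, N m; "tool_pos": TCP position; "orientation": TCP orientation; "contact_force": force on the tool from outside, world axes, zero at the start; "moment": the same for the moment, N m; "width": finger opening in m; "grip_force": force on a finger pad.
Only numpy, scipy, OpenCV 4.12 (cv2) and the standard library are available. Lean on these libraries where they do the work, as an engineer would, in place of code of your own. Each camera call takes 0.05 s, during which the arm holds its last target. There are 200 camera calls.

### The job

Take the blue probe module out of its tight foam cutout by lifting its free end first so that it tilts out from under the yellow keeper, turn it over so that its copper face looks up, and push it, copper up, along the aluminium runway under the low green gantry until it rests home against the red stop, then let go. Never let it drop or topple over, and leave the grey spare module, the spray can, the copper blank and the steel vee block where they are.

Things in the scene. Friction and masses are not known exactly. Their poses are not given: they have to be found in the camera images.
- probe_center (a point): centre of the loose probe module to be handled: block 40 (x) by 84 (y) by 24 (z) mm, 0.2-0.45 kg, blue housing with a 5 mm copper plate as one 40x84 face. z points out of the blue back, away from the copper; y is its long axis. At the start it lies copper down (z up) in one of the case's two cutouts, +y towards the keeper. Either short end may lead at the end.
- probe_heel (a point): middle of the probe's copper-face edge at its +y end (0, +42, -12 mm from its centre): the end that starts under the keeper and stays down in the cutout while the other end is lifted
- spare_center (a point): centre of the spare module: same size and way of lying as the probe but all grey, in the other cutout; a bystander to be left in place
- case: fixed black foam-lined case, 200 (x) by 144 (y from -66 to +78) mm, origin on the table surface. Two cutouts along y, at x = -42 and +42, y from -44 to +44 mm: 88 by 44 mm for modules of 84 by 40. Each floor is a strip 36 mm wide, top at z = 10; module tops at z = 34. A low foam wall 36 mm wide, 22 mm high closes each cutout from y = -44 to -60 mm.
- keepers (a point): point midway between the two yellow keepers, on their edge and underside (case frame 0, 34, 38 mm). Each rigid keeper is 44 mm wide, 6 mm thick, stands on the foam wall at the cutout's +y end (38 mm high, y from 44 to 78) and reaches 8 to 10 mm over the module's end, 4 mm above it, so that the module cannot be lifted straight up
- wells (a point): middle of the finger wells' floor between the modules (case frame 0, -20, 4 mm). From y = +6 mm towards -y both sides of each module are open for fingers down to z = 4 mm: 44 mm free between the modules and open outwards. From y = +6 to +44 mm foam 30 mm high flanks the modules, and the case's edges at x = +-98 are 34 mm high.
- stand: fixed calibration stand, origin on the table surface below the middle of the gantry's entrance; the module is pushed towards its -y. Green gantry: y 0 to -50 mm, 116 mm wide, tunnel roof 38 mm over the table (28 over the runway), beam top at 62; on it a black cylinder 40 mm wide, top at 86, and from y = -38 to -78 a white box up to 112 mm high.
- runway_end (a point): outer end of the aluminium runway (stand frame 0, +160, 10 mm): a raised strip 34 mm wide, top at z = 10 mm, from y = +160 to -75 mm, free on both sides up to the rails. Steel guide rails 20 mm high, 46 mm apart inside, run from y = +22 to -66 mm; before that they flare to about 60 mm apart at y = +39 mm
- home (a point): where the probe's centre must end (stand frame 0, -20, 22 mm): front end against the red stop (face at y = -62 mm), rear end standing 22 mm out of the gantry's entrance, at y = +22 mm
- spray_can: white and orange spray can, 62 mm diameter, 172 mm tall, origin under its centre; bystander beyond the stand
- copper_blank: copper disc, 72 mm diameter, 14 mm thick, origin under its centre; bystander between stand and robot
- vee_block: steel vee block 40 by 50 by 26 mm, origin under its centre; bystander beside the runway
Mind the look-alikes: they are no part of the job. Of the things that look like the part that bears probe_center, the larger one is meant. Of the things that look like the case, take the one that is farthest from the robot's base at the start.

How it is judged:
On the way, in this order (a step that is already met when the one before it is completed fails the run):
1. the probe's free end is lifted, tilting it at least 17 degrees while its keeper end is still down in the cutout (angle between probe_center's own z axis and vertical between 0.3 and 1.5 rad and z of probe_heel in the frame of case below 0.03 m and y of probe_heel in the frame of case between -0.01 and 0.05 m), for 0.1 s.
2. the probe is turned over, copper face up, within 15 degrees of level (angle between probe_center's own z axis and vertical above 2.88 rad), for 0.1 s.
At the end, for the whole second after the job is handed in: The probe lies flat (8 deg) on the runway, copper up, against the red stop (centre within 5 mm along, 6.5 mm across of home, long axis within 8 deg of the runway), at rest and released; the spare is within 10 mm and the other bystanders within 20 mm of their starts (y of probe_center in the frame of stand between -0.025 and -0.015 m and x of probe_center in the frame of stand between -0.0065 and 0.0065 m and z of probe_center in the frame of stand between 0.018 and 0.026 m and angle between probe_center's own z axis and vertical above 2.99 rad and angle between the y axis of probe_center and the y axis of stand, either way round below 0.14 rad and linear speed of probe below 0.02 m/s and distance of spare_center from where it was at the start of the episode below 0.01 m and distance of each of spray_can, copper_blank, vee_block from where it was at the start of the episode below 0.02 m); the robot touches nothing.
It fails at once if the probe is dropped or allowed to topple (turning faster than 10 rad/s or moving faster than 0.9 m/s) (angular speed of probe above 10 rad/s or linear speed of probe above 0.9 m/s).
It fails at once if the grey spare module is moved by more than 15 mm (distance of spare_center from where it was at the start of the episode above 0.015 m).
It fails at once if the spray can is moved by more than 25 mm or knocked over (distance of spray_can from where it was at the start of the episode above 0.025 m or angle between spray_can's own z axis and vertical above 0.4 rad).
It fails at once if the copper blank is moved by more than 25 mm or knocked over (distance of copper_blank from where it was at the start of the episode above 0.025 m or angle between copper_blank's own z axis and vertical above 0.4 rad).
It fails at once if the vee block is moved by more than 25 mm or knocked over (distance of vee_block from where it was at the start of the episode above 0.025 m or angle between vee_block's own z axis and vertical above 0.4 rad).
It also fails if it takes over 70 s, if anything falls off the work surface, if the arm or the gripper's body presses on something with over 40 N, if the wrist force passes 120 N, or if a joint passes its speed limit or range.

## Working session

There is one attempt and no reset: what is moved stays moved. The work goes in short steps, Python scripts to look and compute and a shell command to move; the robot and the scene stay as the last step left them, time stands still between calls to the robot, and variables do not carry over. Pictures are saved under pics/ and viewed, at most 10 in all, crops included, and the job is handed in when it is done.

```bash
ls; mkdir -p pics; python3 - <<'E'
from station import robot
import cv2
for n in("side","top"):
    c=robot.capture(n);cv2.imwrite(f"pics/{n}0.png",c["img"][:,:,::-1])
    print(n,c["fx"],c["fy"],c["cx"],c["cy"],c["cam_to_world"],[k for k in c])
print(robot.observe())
E
```

```text
pics
side 579.2352667723964 579.2352667723964 328.11572906680277 241.03784143238036 [[-0.84784981  0.38612887 -0.36339399  0.14434725]
 [-0.52990732 -0.64118198  0.55505307  0.62105754]
 [-0.01867966  0.66316677  0.74823853  0.86262479]
 [ 0.          0.          0.          1.        ]] ['img', 'fx', 'fy', 'cx', 'cy', 'cam_to_world']
top 481.24112433552153 481.24112433552153 323.8750156184174 244.83333391273732 [[-0.02270457  0.99615663 -0.08459588  0.44539962]
 [-0.99972919 -0.0230548  -0.00316536  0.02210998]
 [-0.00510353  0.0845011   0.99641032  1.1242176 ]
 [ 0.          0.          0.          1.        ]] ['img', 'fx', 'fy', 'cx', 'cy', 'cam_to_world']
{'time': 0.1, 'qpos': array([-1.26256895e+00,  4.91507890e-01,  1.55940365e+00,  7.19251532e-06,
        1.09166752e+00, -1.05607146e-01]), 'qd': array([ 0.00096471, -0.00163441, -0.00218418, -0.00194881,  0.00163199,
        0.00098329]), 'tau': array([ 3.55783872e-03, -6.13622475e+01, -2.58606416e+01,  6.93908427e-02,
        4.70189180e-02, -4.71542626e-05]), 'tool_pos': array([ 0.25133594, -0.57220772,  0.40420952]), 'orientation': array([ 9.78669116e-01,  2.05442249e-01, -4.67067213e-05, -4.90995115e-04]), 'contact_force': array([-0.76330468,  0.55362123, -0.45420984]), 'moment': array([ 0.02001829, -0.02736902, -0.01798409]), 'grip_force': 0.0, 'width': 0.09498997398513462}
```

View pics/top0.png

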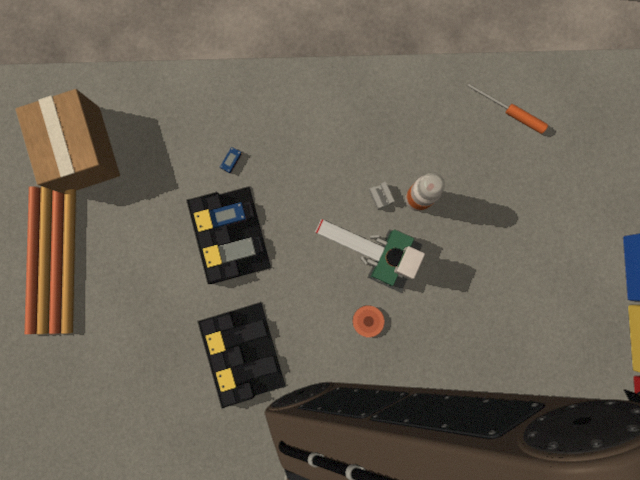

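View pics/side0.png

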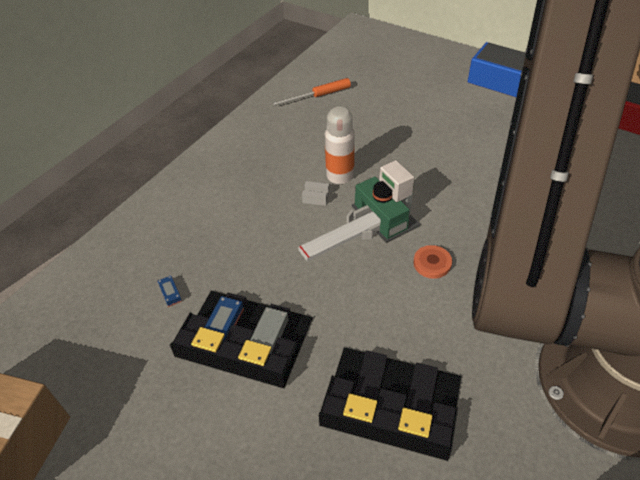

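The top view shows two black cases, at (230,235) with modules and at (241,355) empty. There are also two blue modules, at (228,214) in the far case and a small loose one at (231,160). The far case, farthest from the base, and the large blue module in it fit the description. I'll confirm with enlarged crops and pick points in both views.

```bash
python3 - <<'E'
import cv2,numpy as np
t=cv2.imread("pics/top0.png");s=cv2.imread("pics/side0.png")
def crop(im,x0,y0,w,h,k):
    c=cv2.resize(im[y0:y0+h,x0:x0+w],None,fx=k,fy=k,interpolation=cv2.INTER_CUBIC)
    c=np.clip(c*1.5,0,255).astype(np.uint8)
    for i in range(0,w,10): cv2.line(c,(i*k,0),(i*k,6 if i%50 else 14),(255,255,255),1)
    for i in range(0,h,10): cv2.line(c,(0,i*k),(6 if i%50 else 14,i*k),(255,255,255),1)
    return c
def put(a,b,n):
    H=max(a.shape[0],b.shape[0]);o=np.zeros((H,a.shape[1]+b.shape[1],3),np.uint8)
    o[:a.shape[0],:a.shape[1]]=a;o[:b.shape[0],a.shape[1]:]=b;print(o.shape);cv2.imwrite(n,o)
put(crop(t,185,180,90,110,4),crop(s,168,285,146,105,3),"pics/case.png")
put(crop(t,310,210,130,80,3),crop(s,295,155,130,110,3),"pics/stand.png")
E
```

```text
(440, 798, 3)
(330, 780, 3)
```

View pics/case.png

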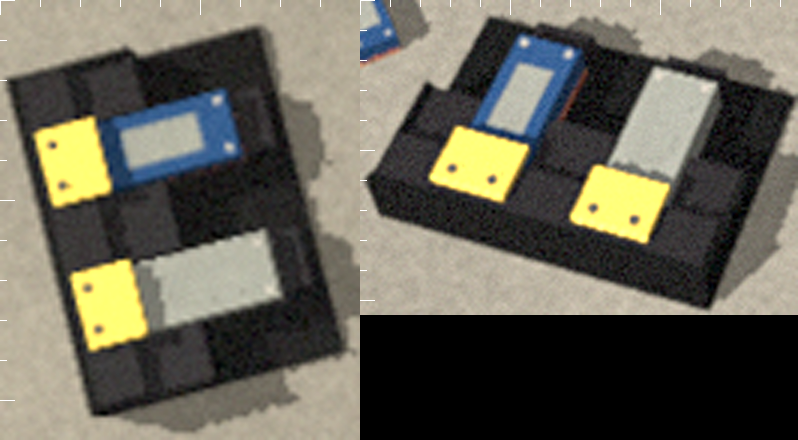

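View pics/stand.png

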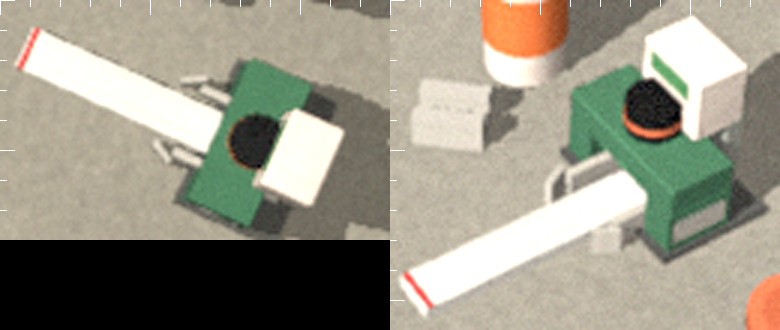

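```bash
cat > h.py <<'E'
import numpy as np
from scipy.optimize import least_squares
from scipy.spatial.transform import Rotation as R
CAM={"side":(579.2353,328.1157,241.0378,np.array([[-0.84784981,0.38612887,-0.36339399,0.14434725],[-0.52990732,-0.64118198,0.55505307,0.62105754],[-0.01867966,0.66316677,0.74823853,0.86262479]])),
"top":(481.2411,323.875,244.8333,np.array([[-0.02270457,0.99615663,-0.08459588,0.44539962],[-0.99972919,-0.0230548,-0.00316536,0.02210998],[-0.00510353,0.0845011,0.99641032,1.1242176]]))}
def proj(n,P):
    f,cx,cy,M=CAM[n];p=(np.atleast_2d(P)-M[:,3])@M[:,:3]
    return np.c_[cx-f*p[:,0]/p[:,2],cy+f*p[:,1]/p[:,2]]
def ray(n,uv):
    f,cx,cy,M=CAM[n];d=M[:,:3]@[(uv[0]-cx)/f,-(uv[1]-cy)/f,-1];return M[:,3],d/np.linalg.norm(d)
def tri(a,b):  # top px, side px -> point
    (o1,d1),(o2,d2)=ray("top",a),ray("side",b)
    A=[np.eye(3)-np.outer(d,d) for d in(d1,d2)];return np.linalg.solve(A[0]+A[1],A[0]@o1+A[1]@o2)
def frame(v,P): return R.from_euler("z",v[3]).apply(np.atleast_2d(P))+v[:3]
def fit(obs,x0):  # obs: {cam:[(model pt mm, px)]}
    def f(v): return np.concatenate([(proj(n,frame(v,np.array([o[0] for o in l])/1e3))-[o[1] for o in l]).ravel() for n,l in obs.items()])
    r=least_squares(f,x0,loss="soft_l1");return r.x,r.fun
E
cat > m.py <<'E'
from h import *
T=lambda u,v:(185+u/4,180+v/4); S=lambda u,v:(168+(u-360)/3,285+v/3)
K=[(64,34,44),(20,34,44),(-20,34,44),(-64,34,44)];Q=[(62,-42,34),(22,-42,34),(-22,-42,34),(-62,-42,34)]
kt=[T(96,116),T(112,191),T(131,259),T(148,335)];qt=[T(224,90),T(240,155),T(265,230),T(282,295)]
ks=[S(455,126),S(528,142),S(592,165),S(668,182)];qs=[S(522,36),S(583,52),S(655,67),S(718,82)]
for m,a,b in zip(K+Q,kt+qt,ks+qs): print(m,np.round(tri(a,b)*1e3,1))
c,e=fit({"top":list(zip(K,kt)),"side":list(zip(K,ks))},[.45,.25,0,.2]);print("case",np.round(c,4),np.round(e,1))
c,e=fit({"top":list(zip(K+Q,kt+qt)),"side":list(zip(K+Q,ks+qs))},[.45,.25,0,.2]);print("case",np.round(c,4),np.round(e,1))
T=lambda u,v:(310+u/3,210+v/3); S=lambda u,v:(295+(u-390)/3,155+v/3)
M=[(17,160,10),(-17,160,10),(58,0,62),(58,-50,62),(-58,0,62),(-58,-50,62)]
a=[T(37,28),T(17,67),T(245,60),T(312,88),T(186,198),T(250,224)]
b=[S(402,274),S(434,307),S(571,90),S(628,67),S(668,192),S(733,165)]
for m,p,q in zip(M,a,b): print(m,np.round(tri(p,q)*1e3,1))
s,e=fit({"top":list(zip(M,a)),"side":list(zip(M,b))},[.4,-.1,0,-.3]);print("stand",np.round(s,4),np.round(e,1))
E
python3 m.py
```

```text
(64, 34, 44) [626.3 286.1  39.3]
(20, 34, 44) [582.  275.5  44.8]
(-20, 34, 44) [544.2 266.4  40. ]
(-64, 34, 44) [500.3 255.6  44.8]
(62, -42, 34) [640.  213.7  30.4]
(22, -42, 34) [601.8 204.6  31. ]
(-22, -42, 34) [558.8 191.   31. ]
(-62, -42, 34) [521.1 181.4  32.2]
case [ 0.5716  0.238  -0.0018  0.2444] [-0.7 -0.1 -0.  -0.4 -0.4 -0.4  0.1 -0.6  0.5 -0.5 -0.   0.8  0.7 -0.7
  0.2  0.6]
case [ 0.5709  0.2382 -0.0023  0.2437] [-0.7  0.2 -0.  -0.1 -0.4 -0.1  0.1 -0.3  0.6 -0.5  0.9 -0.1 -0.5 -0.4
 -0.3  0.2  0.8 -0.1  0.3  1.2  1.  -0.3  0.5  1.  -0.4 -1.3 -0.  -1.2
 -0.9 -0.  -0.4  0.6]
(17, 160, 10) [600.5  28.1   8.1]
(-17, 160, 10) [568.1  43.3  10.3]
(58, 0, 62) [ 564.3 -125.3   66.2]
(58, -50, 62) [ 545.2 -174.5   57.3]
(-58, 0, 62) [464.8 -78.6  62.9]
(-58, -50, 62) [ 443.6 -126.1   57. ]
stand [ 0.5156 -0.1059 -0.0025 -0.4557] [-1.  -0.5 -0.5 -0.3  2.4 -1.1  0.6 -1.   0.6  0.4 -0.1  1.2 -0.7  0.8
 -2.6  1.  -0.1  0.1  1.2 -1.4  1.2  0.9  0.5 -0.2]
```

The crops confirm the far case with the large blue module in its +x cutout (top ~(228,214)) and the grey spare beside it. The stand's runway end is at top (319,226). Fitted heights match the text: keeper tops about 42 mm, module tops about 31–34 mm, runway 10 mm, beam 62 mm. Next I go above the case.

```bash
cat > obs.sh <<'E'
python3 -c "
from station import robot;import json
o=robot.observe();d={k:(v.tolist() if hasattr(v,'tolist') else v) for k,v in o.items()}
open('log.jsonl','a').write(json.dumps(d)+'\n')
import numpy as np;np.set_printoptions(precision=4,suppress=True)
from scipy.spatial.transform import Rotation as R
print(round(o['time'],2),'q',o['qpos'],'p',o['tool_pos'],'\nR',R.from_quat(o['orientation']).as_matrix().T.round(3).tolist(),'F',o['contact_force'].round(1),'w',round(o['width'],4),'g',o['grip_force'])"
E
sh obs.sh
python3 -m jog '[{"travel":[15.2,33.2,0],"angular":[0,0,0.0584],"claw":0.35},{"travel":[15.2,33.2,0],"angular":[0,0,0.0584],"claw":0.35},{"travel":[15.2,33.2,0],"angular":[0,0,0.0584],"claw":0.35},{"travel":[15.2,33.2,0],"angular":[0,0,0.0584],"claw":0.35},{"travel":[15.2,33.2,0],"angular":[0,0,0.0584],"claw":0.35},{"travel":[15.2,33.2,0],"angular":[0,0,0.0584],"claw":0.35},{"travel":[15.2,33.2,0],"angular":[0,0,0.0584],"claw":0.35},{"travel":[15.2,33.2,0],"angular":[0,0,0.0584],"claw":0.35}]' 30; sh obs.sh
python3 -m jog '[{"travel":[15.2,33.2,0],"angular":[0,0,0.0584],"claw":0.35},{"travel":[15.2,33.2,0],"angular":[0,0,0.0584],"claw":0.35},{"travel":[15.2,33.2,0],"angular":[0,0,0.0584],"claw":0.35},{"travel":[15.2,33.2,0],"angular":[0,0,0.0584],"claw":0.35},{"travel":[15.2,33.2,0],"angular":[0,0,0.0584],"claw":0.35},{"travel":[15.2,33.2,0],"angular":[0,0,0.0584],"claw":0.35},{"travel":[15.2,33.2,0],"angular":[0,0,0.0584],"claw":0.35},{"travel":[15.2,33.2,0],"angular":[0,0,0.0584],"claw":0.35}]'; sh obs.sh
python3 -m jog '[{"travel":[15.2,33.2,0],"angular":[0,0,0.0584],"claw":0.35},{"travel":[15.2,33.2,0],"angular":[0,0,0.0584],"claw":0.35},{"travel":[15.2,33.2,0],"angular":[0,0,0.0584],"claw":0.35},{"travel":[15.2,33.2,0],"angular":[0,0,0.0584],"claw":0.35},{"travel":[15.2,33.2,0],"angular":[0,0,0.0584],"claw":0.35},{"travel":[15.2,33.2,0],"angular":[0,0,0.0584],"claw":0.35},{"travel":[15.2,33.2,0],"angular":[0,0,0.0584],"claw":0.35},{"travel":[15.2,33.2,0],"angular":[0,0,0.0584],"claw":0.35}]'; sh obs.sh
```

```text
0.1 q [-1.2626  0.4915  1.5594  0.      1.0917 -0.1056] p [ 0.2513 -0.5722  0.4042] 
R [[0.916, 0.402, 0.0], [0.402, -0.916, -0.001], [-0.0, 0.001, -1.0]] F [-0.8  0.6 -0.5] w 0.095 g 0.0
time: 0.77
tool_pos: [0.3732, -0.305, 0.4047]
orientation: [0.904, 0.428, -0.0, -0.0]
contact_force: [-0.0, -0.2, 1.4]
width: 0.0643
grip_force: 0.0
0.77 q [-0.8222  0.2886  1.8986  0.      0.9545 -0.135 ] p [ 0.3732 -0.305   0.4047] 
R [[0.634, 0.773, 0.0], [0.773, -0.634, -0.0], [-0.0, 0.0, -1.0]] F [-0.  -0.2  1.4] w 0.0643 g 0.0
time: 1.43
tool_pos: [0.4949, -0.0392, 0.4047]
orientation: [0.78, 0.625, -0.0, -0.0]
contact_force: [0.3, -0.9, 0.2]
width: 0.064
grip_force: 0.0
1.43 q [-0.2122  0.3092  1.8667 -0.      0.9659  0.0075] p [ 0.4949 -0.0392  0.4047] 
R [[0.218, 0.976, -0.0], [0.976, -0.218, -0.0], [-0.0, -0.0, -1.0]] F [ 0.3 -0.9  0.2] w 0.064 g 0.0
time: 2.1
tool_pos: [0.6165, 0.2265, 0.4044]
orientation: [0.614, 0.789, -0.0, -0.0]
contact_force: [-0.1, -1.2, -0.0]
width: 0.0642
grip_force: 0.0
2.1 q [ 0.2515  0.5373  1.475  -0.      1.1297  0.0038] p [0.6165 0.2265 0.4044] 
R [[-0.245, 0.969, -0.0], [0.969, 0.245, -0.0], [-0.0, -0.0, -1.0]] F [-0.1 -1.2 -0. ] w 0.0642 g 0.0
```

```bash
cat > plan.py <<'E'
from h import *
from station import robot
CASE=np.array([.571,.238,0,.244]);STAND=np.array([.5156,-.1059,0,-.4557])
def pose(fr,x,y,z,a,yaw=0):
    """grasp point mm in frame; tool y along frame x, fingers leaning to +y by a"""
    r=R.from_euler("z",fr[3]+yaw)*R.from_euler("x",a)*R.from_matrix(np.array([[0,1,0],[1,0,0],[0,0,-1]]).T)
    G=frame(fr,np.array([x,y,z])/1e3)[0]
    return G-.171*r.as_matrix()[:,2],r
def now():
    o=robot.observe();return np.array(o["tool_pos"]),R.from_quat(o["orientation"])
def show(wps,cur=None):
    """wps: list of (pose,n rows)"""
    p,r=cur or now()
    for (q,s),n in wps:
        d=(q-p)*1e3;w=(s*r.inv()).as_rotvec()
        m=max(np.abs(d).max()/40,np.linalg.norm(w)/.12);n=n or int(np.ceil(m))
        print("n",n,"per row",(d/n).round(1).tolist(),(w/n).round(4).tolist(),"total",d.round(1))
        p,r=q,s
def where(fr,g=.171):
    p,r=now();G=p+g*r.as_matrix()[:,2];c=R.from_euler("z",-fr[3])
    return (c.apply(G-fr[:3])*1e3).round(1),c.apply(r.as_matrix()[:,2]).round(3),c.apply(r.as_matrix()[:,1]).round(3)
E
python3 - <<'E'
from plan import *
print(where(CASE))
show([(pose(CASE,42,-26,100,.6),0),(pose(CASE,42,-26,27,.6),0)])
E
```

```text
(array([ 41.3, -22.2, 233.4]), array([-0., -0., -1.]), array([ 1.   ,  0.004, -0.   ]))
n 6 per row [4.1, -16.2, -27.2] [0.097, 0.0243, -0.0006] total [  24.9  -97.2 -163.3]
n 2 per row [0.0, 0.0, -36.5] [0.0, 0.0, 0.0] total [  0.   0. -73.]
```

```bash

python3 -m jog '[{"travel":[4.1,-16.2,-27.2],"angular":[0.097,0.0243,-0.0006],"claw":0.35},{"travel":[4.1,-16.2,-27.2],"angular":[0.097,0.0243,-0.0006],"claw":0.35},{"travel":[4.1,-16.2,-27.2],"angular":[0.097,0.0243,-0.0006],"claw":0.35},{"travel":[4.1,-16.2,-27.2],"angular":[0.097,0.0243,-0.0006],"claw":0.35},{"travel":[4.1,-16.2,-27.2],"angular":[0.097,0.0243,-0.0006],"claw":0.35},{"travel":[4.1,-16.2,-27.2],"angular":[0.097,0.0243,-0.0006],"claw":0.35},{"travel":[0,0,0],"angular":[0,0,0],"claw":0.35}]'; sh obs.sh
python3 - <<'E'
from plan import *
import cv2
print(where(CASE)); show([(pose(CASE,42,-26,27,.6),0)])
for n,(x,y,w,h) in {"top":(170,160,130,130),"side":(140,220,180,170)}.items():
    im=robot.capture(n)["img"][:,:,::-1].copy()
    p,r=now();G=p+.171*r.as_matrix()[:,2];u=proj(n,G)[0]
    c=cv2.resize(im[y:y+h,x:x+w],(400,int(400*h/w)),interpolation=cv2.INTER_CUBIC)
    c=np.clip(c*1.4,0,255).astype(np.uint8);k=400/w
    cv2.circle(c,(int((u[0]-x)*k),int((u[1]-y)*k)),4,(0,255,0),1)
    if n=="top": a=c
    else: o=np.zeros((max(a.shape[0],c.shape[0]),800,3),np.uint8);o[:a.shape[0],:400]=a;o[:c.shape[0],400:]=c;cv2.imwrite("pics/pre.png",o)
E
```

```text
time: 2.68
tool_pos: [0.6405, 0.1244, 0.236]
orientation: [0.591, 0.749, 0.181, -0.237]
contact_force: [0.7, -0.3, 0.5]
width: 0.064
grip_force: 0.0
2.68 q [ 0.0205  0.7453  1.6249  0.6939  1.0485 -0.6557] p [0.6405 0.1244 0.236 ] 
R [[-0.189, 0.8, 0.569], [0.972, 0.236, -0.009], [-0.141, 0.552, -0.822]] F [ 0.7 -0.3  0.5] w 0.064 g 0.0
(array([ 39.4, -29.7,  95.4]), array([-0.004,  0.569, -0.822]), array([ 1.   , -0.006, -0.009]))
n 2 per row [0.4, 2.4, -33.9] [-0.0017, -0.0049, 0.003] total [  0.8   4.8 -67.9]
```

View pics/pre.png

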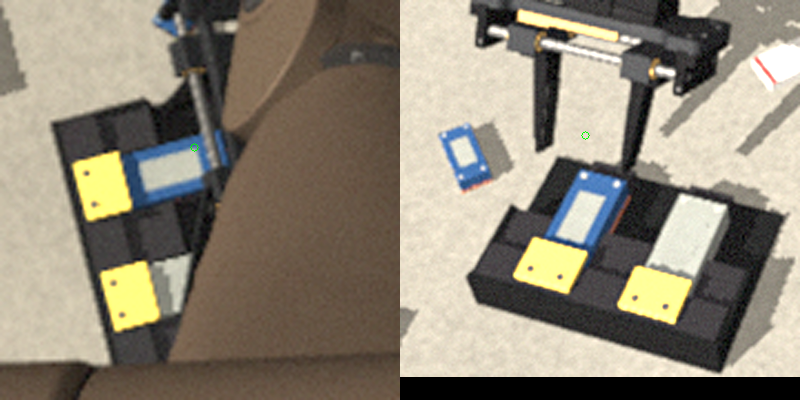

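The side view shows the open fingers straddling the blue module, with the grasp mark in line with it at about (585,135); the top view is partly hidden by the arm. I'll descend with a little more lean.

```bash
python3 - <<'E'
from plan import *
show([(pose(CASE,42,-26,27,.75),4)])
E
```

```text
n 4 per row [1.3, -4.3, -22.2] [0.0372, 0.0081, 0.0009] total [  5.3 -17.1 -88.8]
```

```bash

python3 -m jog '[{"travel":[1.3,-4.3,-22.2],"angular":[0.0372,0.0081,0.0009],"claw":0.35},{"travel":[1.3,-4.3,-22.2],"angular":[0.0372,0.0081,0.0009],"claw":0.35},{"travel":[1.3,-4.3,-22.2],"angular":[0.0372,0.0081,0.0009],"claw":0.35},{"travel":[0,0,0],"angular":[0,0,0],"claw":0.35}]'; 
python3 - <<'E'
from plan import *
print(where(CASE));show([(pose(CASE,42,-26,27,.75),2)])
E
sh obs.sh
```

```text
time: 3.12
tool_pos: [0.6442, 0.1151, 0.1734]
orientation: [0.577, 0.739, 0.214, -0.276]
contact_force: [-0.0, -0.5, -0.9]
width: 0.0645
grip_force: 0.0
(array([ 41.1, -25. ,  44.1]), array([-0.002,  0.654, -0.756]), array([ 1.   ,  0.001, -0.001]))
n 2 per row [1.0, -2.6, -10.6] [0.0178, 0.0039, -0.0007] total [  2.   -5.3 -21.3]
3.12 q [-0.0041  0.8449  1.6361  0.8196  1.0502 -0.8143] p [0.6442 0.1151 0.1734] 
R [[-0.183, 0.734, 0.654], [0.97, 0.243, -0.001], [-0.16, 0.635, -0.756]] F [-0.  -0.5 -0.9] w 0.0645 g 0.0
```

```bash

python3 -m jog '[{"travel":[1,-2.6,-10.6],"angular":[0.0178,0.0039,-0.0007],"claw":0.35},{"travel":[1,-2.6,-10.6],"angular":[0.0178,0.0039,-0.0007],"claw":0.35},{"travel":[0,0,0],"angular":[0,0,0],"claw":0.35},{"travel":[0,0,0],"angular":[0,0,0],"claw":-0.2},{"travel":[0,0,0],"angular":[0,0,0],"claw":-0.4},{"travel":[0,0,0],"angular":[0,0,0],"claw":-0.4},{"travel":[0,0,0],"angular":[0,0,0],"claw":-0.4}]' 25; 
python3 - <<'E'
from plan import *
print(where(CASE))
E
sh obs.sh
```

```text
time: 3.7
tool_pos: [0.6467, 0.1094, 0.1544]
orientation: [0.573, 0.733, 0.227, -0.287]
contact_force: [-0.8, -0.3, -0.1]
width: 0.0429
grip_force: 0.0
(array([ 43. , -26.5,  29.3]), array([ 0.004,  0.682, -0.732]), array([ 1.   , -0.001,  0.004]))
3.7 q [-0.0162  0.8777  1.6334  0.8579  1.0592 -0.8627] p [0.6467 0.1094 0.1544] 
R [[-0.178, 0.71, 0.682], [0.971, 0.24, 0.004], [-0.161, 0.662, -0.732]] F [-0.8 -0.3 -0.1] w 0.0429 g 0.0
```

```bash

python3 -m jog '[{"travel":[0,0,-2.5],"angular":[0,0,0],"claw":-0.1},{"travel":[0,0,0],"angular":[0,0,0],"claw":-0.4},{"travel":[0,0,0],"angular":[0,0,0],"claw":-0.4},{"travel":[0,0,0],"angular":[0,0,0],"claw":-0.4},{"travel":[0,0,0],"angular":[0,0,0],"claw":-0.4},{"travel":[0,0,0],"angular":[0,0,0],"claw":-0.4}]' 25; 
python3 - <<'E'
from plan import *
print(where(CASE))
w,_,_=where(CASE)
a0=.75
gx,gy,gz=w;A=42-gy;B=gz-10
def wp(hy,hz,th): 
    G=(gx,hy-A*np.cos(th)+B*np.sin(th),hz+A*np.sin(th)+B*np.cos(th));return pose(CASE,*G,a0-th)
show([(wp(42,10.5,0.001),1),(wp(41,11,.07),1),(wp(39.8,11,.15),2),(wp(33,11.5,.2),1),(wp(25,13,.36),2),(wp(24,14,.46),2)],cur=(now()[0],now()[1]))
E
sh obs.sh
```

```text
time: 4.2
tool_pos: [0.6466, 0.1093, 0.1511]
orientation: [0.573, 0.733, 0.227, -0.288]
contact_force: [-0.8, -0.3, -0.5]
width: 0.0399
grip_force: 25.0
(array([ 42.7, -26.6,  26.1]), array([ 0.003,  0.682, -0.731]), array([ 1.   , -0.001,  0.003]))
n 1 per row [0.4, 0.3, 0.8] [-0.0021, 0.0021, 0.0014] total [0.4 0.3 0.8]
n 1 per row [-2.2, 8.9, 12.9] [-0.067, -0.0167, -0.0] total [-2.2  8.9 12.9]
n 2 per row [-1.4, 5.7, 6.7] [-0.0388, -0.0097, 0.0] total [-2.8 11.3 13.5]
n 1 per row [-0.4, 1.7, 8.4] [-0.0485, -0.0121, 0.0] total [-0.4  1.7  8.4]
n 2 per row [-2.6, 10.6, 11.9] [-0.0776, -0.0193, -0.0] total [-5.3 21.2 23.7]
n 2 per row [-2.3, 9.4, 6.2] [-0.0485, -0.0121, -0.0] total [-4.7 18.8 12.3]
4.2 q [-0.0164  0.8826  1.6338  0.8598  1.0566 -0.8666] p [0.6466 0.1093 0.1511] 
R [[-0.177, 0.709, 0.682], [0.971, 0.24, 0.003], [-0.162, 0.663, -0.731]] F [-0.8 -0.3 -0.5] w 0.0399 g 24.98479072050941
```

Gripped at 39.9 mm width, which matches the 40 mm module. Now the tilt-out.

```bash

python3 -m jog '[{"travel":[-0.8,4.5,6.5],"angular":[-0.0335,-0.0084,0],"claw":-0.4},{"travel":[-1.4,4.6,6.5],"angular":[-0.0335,-0.0084,0],"claw":-0.4},{"travel":[-1.4,5.7,6.7],"angular":[-0.0388,-0.0097,0],"claw":-0.4},{"travel":[-1.4,5.7,6.7],"angular":[-0.0388,-0.0097,0],"claw":-0.4},{"travel":[0,0,0],"angular":[0,0,0],"claw":-0.4}]'; sh obs.sh
python3 -m jog '[{"travel":[-0.2,0.9,4.2],"angular":[-0.0243,-0.006,0],"claw":-0.4},{"travel":[-0.2,0.9,4.2],"angular":[-0.0243,-0.006,0],"claw":-0.4},{"travel":[-1.3,5.3,6],"angular":[-0.0388,-0.0097,0],"claw":-0.4},{"travel":[-1.3,5.3,6],"angular":[-0.0388,-0.0097,0],"claw":-0.4},{"travel":[-1.3,5.3,6],"angular":[-0.0388,-0.0097,0],"claw":-0.4},{"travel":[-1.3,5.3,6],"angular":[-0.0388,-0.0097,0],"claw":-0.4}]'; sh obs.sh
python3 -m jog '[{"travel":[-2.3,9.4,6.2],"angular":[-0.0485,-0.0121,0],"claw":-0.4},{"travel":[-2.3,9.4,6.2],"angular":[-0.0485,-0.0121,0],"claw":-0.4},{"travel":[0,0,0],"angular":[0,0,0],"claw":-0.4},{"travel":[0,0,0],"angular":[0,0,0],"claw":-0.4},{"travel":[0,0,0],"angular":[0,0,0],"claw":-0.4}]'; sh obs.sh
python3 - <<'E'
from plan import *
import cv2
print(where(CASE)); 
for n,(x,y,w,h) in {"top":(170,160,130,130),"side":(140,220,180,170)}.items():
    im=robot.capture(n)["img"][:,:,::-1].copy()
    c=cv2.resize(im[y:y+h,x:x+w],(400,int(400*h/w)),interpolation=cv2.INTER_CUBIC)
    c=np.clip(c*1.4,0,255).astype(np.uint8)
    if n=="top": a=c
    else: o=np.zeros((max(a.shape[0],c.shape[0]),800,3),np.uint8);o[:a.shape[0],:400]=a;o[:c.shape[0],400:]=c;cv2.imwrite("pics/tilt.png",o)
E
```

```text
time: 4.62
tool_pos: [0.6417, 0.1302, 0.1787]
orientation: [0.588, 0.753, 0.183, -0.23]
contact_force: [1.1, -4.8, -4.7]
width: 0.0396
grip_force: 25.0
4.62 q [ 0.03    0.8267  1.6403  0.7375  0.96   -0.7377] p [0.6417 0.1302 0.1787] 
R [[-0.203, 0.801, 0.563], [0.97, 0.242, 0.005], [-0.132, 0.547, -0.827]] F [ 1.1 -4.8 -4.7] w 0.0396 g 24.96002481551841
time: 5.12
tool_pos: [0.636, 0.1527, 0.2099]
orientation: [0.604, 0.773, 0.121, -0.152]
contact_force: [0.2, 0.0, -1.2]
width: 0.0399
grip_force: 25.0
5.12 q [ 0.0873  0.7675  1.6378  0.5166  0.8671 -0.5209] p [0.636  0.1527 0.2099] 
R [[-0.224, 0.897, 0.381], [0.971, 0.241, 0.003], [-0.089, 0.37, -0.925]] F [ 0.2  0.  -1.2] w 0.0399 g 24.959313625004143
time: 5.53
tool_pos: [0.6314, 0.1711, 0.2219]
orientation: [0.609, 0.78, 0.091, -0.114]
contact_force: [0.1, 0.0, -1.6]
width: 0.0403
grip_force: 25.0
5.53 q [ 0.1276  0.7464  1.6343  0.3987  0.8343 -0.3973] p [0.6314 0.1711 0.2219] 
R [[-0.232, 0.929, 0.289], [0.97, 0.242, 0.003], [-0.068, 0.281, -0.957]] F [ 0.1  0.  -1.6] w 0.0403 g 24.959359844215214
(array([ 42.9, -30. ,  58.2]), array([ 0.002,  0.289, -0.957]), array([ 1.   , -0.   ,  0.003]))
```

View pics/tilt.png

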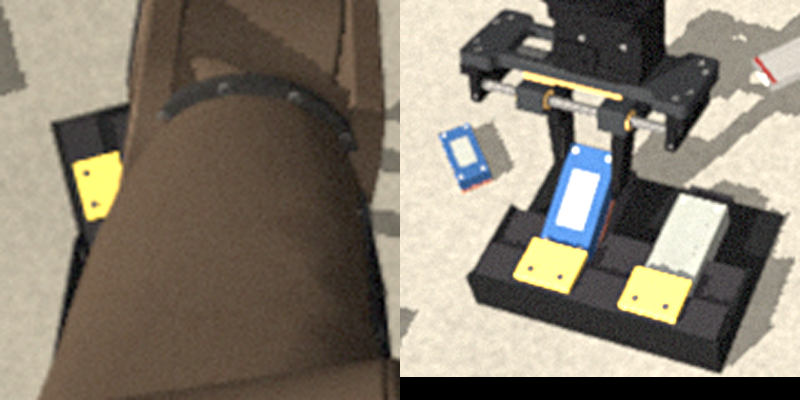

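The side view shows the probe tilted about 26°, with its free end up at about (580,155). By computation the heel is near case y≈24, z≈13 mm, so step 1 is met. Next I back out from the keeper, lift, and turn the module vertical over the clear table between case and runway.

```bash

python3 -m jog '[{"travel":[1.7,-6.8,2],"angular":[0,0,0],"claw":-0.4},{"travel":[1.7,-6.8,4],"angular":[0,0,0],"claw":-0.4},{"travel":[1,-4,15],"angular":[0,0,0],"claw":-0.4},{"travel":[0,0,25],"angular":[0,0,0],"claw":-0.4},{"travel":[0,0,25],"angular":[0,0,0],"claw":-0.4},{"travel":[0,0,15],"angular":[0,0,0],"claw":-0.4},{"travel":[0,0,0],"angular":[0,0,0],"claw":-0.4}]'; sh obs.sh
python3 - <<'E'
from plan import *
print(where(CASE),where(STAND))
show([(pose(STAND,0,240,140,-.822),16),(pose(STAND,0,240,80,-.822),3)])
E
```

```text
time: 6.22
tool_pos: [0.6365, 0.153, 0.3122]
orientation: [0.609, 0.78, 0.093, -0.111]
contact_force: [0.4, -0.3, -2.6]
width: 0.04
grip_force: 25.0
6.22 q [ 0.0993  0.6323  1.577   0.347   0.9948 -0.3446] p [0.6365 0.153  0.3122] 
R [[-0.233, 0.929, 0.287], [0.971, 0.241, 0.009], [-0.061, 0.281, -0.958]] F [ 0.4 -0.3 -2.6] w 0.04 g 24.959352475125343
(array([ 44.5, -49.2, 148.4]), array([ 0.009,  0.287, -0.958]), array([ 1.   , -0.001,  0.009])) (array([-35.9, 324.2, 148.4]), array([-0.178,  0.225, -0.958]), array([0.766, 0.643, 0.009]))
n 16 per row [2.5, 4.3, -3.5] [-0.0704, 0.008, -0.0393] total [ 39.9  69.  -55.8]
n 3 per row [0.0, 0.0, -20.0] [0.0, 0.0, 0.0] total [  0.   0. -60.]
```

```bash

python3 -m jog '[{"travel":[2.5,4.3,4],"angular":[-0.0704,0.008,-0.0393],"claw":-0.4},{"travel":[2.5,4.3,4],"angular":[-0.0704,0.008,-0.0393],"claw":-0.4},{"travel":[2.5,4.3,4],"angular":[-0.0704,0.008,-0.0393],"claw":-0.4},{"travel":[2.5,4.3,4],"angular":[-0.0704,0.008,-0.0393],"claw":-0.4},{"travel":[2.5,4.3,4],"angular":[-0.0704,0.008,-0.0393],"claw":-0.4},{"travel":[2.5,4.3,0],"angular":[-0.0704,0.008,-0.0393],"claw":-0.4},{"travel":[2.5,4.3,0],"angular":[-0.0704,0.008,-0.0393],"claw":-0.4},{"travel":[2.5,4.3,0],"angular":[-0.0704,0.008,-0.0393],"claw":-0.4}]'; sh obs.sh
python3 -m jog '[{"travel":[2.5,4.3,0],"angular":[-0.0704,0.008,-0.0393],"claw":-0.4},{"travel":[2.5,4.3,0],"angular":[-0.0704,0.008,-0.0393],"claw":-0.4},{"travel":[2.5,4.3,-5],"angular":[-0.0704,0.008,-0.0393],"claw":-0.4},{"travel":[2.5,4.3,-10],"angular":[-0.0704,0.008,-0.0393],"claw":-0.4},{"travel":[2.5,4.3,-10],"angular":[-0.0704,0.008,-0.0393],"claw":-0.4},{"travel":[2.5,4.3,-10],"angular":[-0.0704,0.008,-0.0393],"claw":-0.4},{"travel":[2.5,4.3,-10],"angular":[-0.0704,0.008,-0.0393],"claw":-0.4},{"travel":[2.5,4.3,-10],"angular":[-0.0704,0.008,-0.0393],"claw":-0.4}]';
python3 -m jog '[{"travel":[0,0,0],"angular":[0,0,0],"claw":-0.4}]'; sh obs.sh
python3 - <<'E'
from plan import *
print(where(STAND))
show([(pose(STAND,0,240,84,-.822),0)])
E
```

```text
time: 6.88
tool_pos: [0.656, 0.1879, 0.3273]
orientation: [0.733, 0.666, -0.133, 0.051]
contact_force: [-0.2, 0.9, -2.2]
width: 0.04
grip_force: 25.0
6.88 q [ 0.2087  0.6732  1.4419 -0.2369  1.2176  0.4081] p [0.656  0.1879 0.3273] 
R [[0.079, 0.962, -0.263], [0.989, -0.109, -0.102], [-0.127, -0.252, -0.959]] F [-0.2  0.9 -2.2] w 0.04 g 24.95916683692485
time: 7.55
tool_pos: [0.676, 0.2223, 0.2716]
orientation: [0.779, 0.483, -0.342, 0.209]
contact_force: [-0.1, -0.5, -1.5]
width: 0.0398
grip_force: 25.0
time: 7.63
tool_pos: [0.6758, 0.2228, 0.2695]
orientation: [0.778, 0.484, -0.343, 0.209]
contact_force: [0.6, 1.0, -3.3]
width: 0.04
grip_force: 25.0
7.63 q [ 0.2873  0.8362  1.3266 -0.5657  1.6109  0.9119] p [0.6758 0.2228 0.2695] 
R [[0.297, 0.609, -0.735], [0.895, -0.445, -0.007], [-0.331, -0.656, -0.678]] F [ 0.6  1.  -3.3] w 0.04 g 24.96033855713904
(array([ -2.3, 239.9, 153.6]), array([-0.009, -0.735, -0.678]), array([ 1.   , -0.006, -0.007]))
n 2 per row [0.3, -0.3, -34.6] [0.0004, -0.004, 0.0028] total [  0.5  -0.7 -69.1]
```

```bash

python3 -m jog '[{"travel":[0.2,-0.3,-27],"angular":[0,-0.002,0.0014],"claw":-0.4},{"travel":[0.2,-0.3,-27],"angular":[0,-0.002,0.0014],"claw":-0.4},{"travel":[0,0,-20],"angular":[0,0,0],"claw":-0.4},{"travel":[0,0,-6],"angular":[0,0,0],"claw":-0.4},{"travel":[0,0,0],"angular":[0,0,0],"claw":-0.4},{"travel":[0,0,0],"angular":[0,0,0],"claw":-0.4}]'; 
python3 - <<'E'
from plan import *
import cv2
print(where(STAND),robot.observe()["contact_force"])
for n,(x,y,w,h) in {"top":(240,160,130,130),"side":(180,170,160,150)}.items():
    im=robot.capture(n)["img"][:,:,::-1].copy()
    c=cv2.resize(im[y:y+h,x:x+w],(400,int(400*h/w)),interpolation=cv2.INTER_CUBIC)
    c=np.clip(c*1.4,0,255).astype(np.uint8);k=400/w
    W,_,_=where(STAND)
    P=[(W[0]+s*20,W[1]+dy,W[2]+dz) for s in(-1,1) for dy in(-16.1,7.9) for dz in(-68.6,15.4)]
    for u in proj(n,frame(STAND,np.array(P)/1e3)): cv2.circle(c,(int((u[0]-x)*k),int((u[1]-y)*k)),3,(0,255,0),1)
    if n=="top": a=c
    else: o=np.zeros((max(a.shape[0],c.shape[0]),800,3),np.uint8);o[:a.shape[0],:400]=a;o[:c.shape[0],400:]=c;cv2.imwrite("pics/up.png",o)
E
```

```text
time: 8.13
tool_pos: [0.6765, 0.2218, 0.1942]
orientation: [0.779, 0.485, -0.337, 0.21]
contact_force: [0.1, -0.2, -1.1]
width: 0.0395
grip_force: 25.0
(array([1.000e-01, 2.403e+02, 7.730e+01]), array([-0.001, -0.73 , -0.684]), array([ 1.   , -0.001,  0.   ])) [ 0.10303704 -0.21926203 -1.10144091]
```

View pics/up.png

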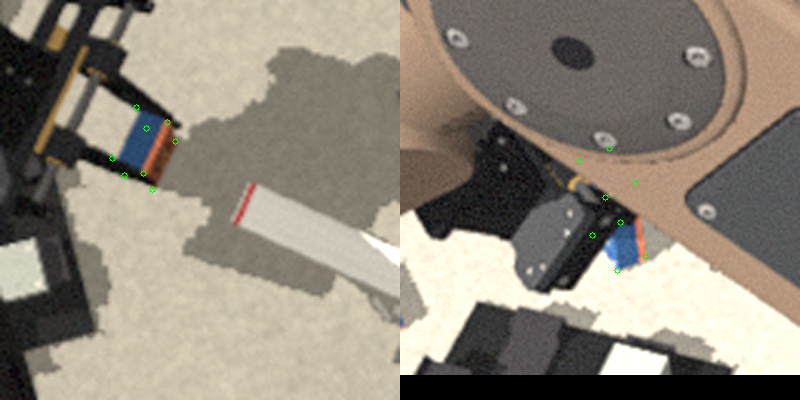

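The top view shows the module upright with the copper side towards the runway at about (160,150). In the side view its lower corners match the prediction at about (620,270). I'll lower until contact.

```bash

python3 -m jog '[{"travel":[0,0,-4],"angular":[0,0,0],"claw":-0.4},{"travel":[0,0,-2],"angular":[0,0,0],"claw":-0.4},{"travel":[0,0,0],"angular":[0,0,0],"claw":-0.4}]' | egrep "tool_pos|contact"
python3 -m jog '[{"travel":[0,0,-1.2],"angular":[0,0,0],"claw":-0.4},{"travel":[0,0,0],"angular":[0,0,0],"claw":-0.4}]'| egrep "tool_pos|contact"
python3 -m jog '[{"travel":[0,0,-1],"angular":[0,0,0],"claw":-0.4},{"travel":[0,0,0],"angular":[0,0,0],"claw":-0.4}]'| egrep "tool_pos|contact"
```

```text
tool_pos: [0.6763, 0.2223, 0.1883]
contact_force: [-0.2, 0.6, 2.5]
tool_pos: [0.6763, 0.2225, 0.1882]
contact_force: [-1.3, 2.4, 11.7]
tool_pos: [0.6763, 0.2226, 0.1881]
contact_force: [-2.2, 4.2, 16.9]
```

```bash

python3 -m jog '[{"travel":[0,0,1.2],"angular":[0,0,0],"claw":-0.4},{"travel":[0,0,0.5],"angular":[0,0,0],"claw":-0.4},{"travel":[0,0,0],"angular":[0,0,0],"claw":-0.4}]' 6| egrep "tool_pos|contact|width"
python3 -m jog '[{"travel":[0,0,0],"angular":[0,0,0],"claw":-0.1},{"travel":[0,0,0],"angular":[0,0,0],"claw":0},{"travel":[0,0,0],"angular":[0,0,0],"claw":0.1},{"travel":[0,0,0],"angular":[0,0,0],"claw":0.25},{"travel":[0,0,0],"angular":[0,0,0],"claw":0.35},{"travel":[0,0,0],"angular":[0,0,0],"claw":0.35}]' 6| egrep "tool_pos|contact|width"
python3 - <<'E'
from plan import *
print(where(STAND))
p,r=now();z=r.as_matrix()[:,2];q=p-.09*z
u=(q+[0,0,.1],r)
print("top view blob");import cv2
im=robot.capture("top")["img"];hsv=cv2.cvtColor(im,cv2.COLOR_RGB2HSV)
m=cv2.inRange(hsv,(105,100,40),(125,255,255));n,l,s,c=cv2.connectedComponentsWithStats(m)
print([(s[i].tolist(),c[i].round(1).tolist()) for i in range(1,n) if s[i,4]>20])
show([((q,r),0),(u,0),(pose(STAND,0,150,190,.75),0),(pose(STAND,0,233,57,.75),0)])
E
```

```text
tool_pos: [0.6763, 0.2223, 0.188]
contact_force: [-1.1, 2.9, 8.2]
width: 0.0398
tool_pos: [0.6762, 0.2221, 0.1868]
contact_force: [0.7, 0.1, 0.1]
width: 0.0632
(array([-2.000e-01,  2.403e+02,  7.000e+01]), array([-0.001, -0.731, -0.683]), array([ 1.   , -0.001,  0.   ]))
top view blob
[([230, 149, 11, 9, 50], [235.2, 152.2]), ([279, 197, 14, 22, 138], [285.1, 206.8]), ([623, 234, 17, 67, 934], [632.4, 265.5])]
n 2 per row [14.5, 29.5, 30.7] [0.0, -0.0, -0.0] total [29.  59.  61.5]
n 3 per row [0.0, 0.0, 33.3] [0.0, 0.0, 0.0] total [  0.   0. 100.]
n 14 per row [-12.5, -25.5, -2.4] [0.1006, -0.0494, 0.0001] total [-174.9 -357.   -33.1]
n 4 per row [9.1, 18.6, -33.2] [0.0, 0.0, 0.0] total [  36.5   74.5 -133. ]
```

```bash

python3 -m jog '[{"travel":[7.2,14.8,15.4],"angular":[0,0,0],"claw":0.35},{"travel":[7.2,14.8,15.4],"angular":[0,0,0],"claw":0.35},{"travel":[14.5,29.5,30.7],"angular":[0,0,0],"claw":0.5},{"travel":[0,0,33.3],"angular":[0,0,0],"claw":0.5},{"travel":[0,0,33.3],"angular":[0,0,0],"claw":0.5},{"travel":[0,0,33.3],"angular":[0,0,0],"claw":0.5},{"travel":[0,0,0],"angular":[0,0,0],"claw":0.5}]' | egrep "tool_pos|contact|width"
python3 -m jog '[{"travel":[-12.5,-25.5,-2],"angular":[0.1006,-0.0494,0],"claw":0.5},{"travel":[-12.5,-25.5,-2],"angular":[0.1006,-0.0494,0],"claw":0.5},{"travel":[-12.5,-25.5,-2],"angular":[0.1006,-0.0494,0],"claw":0.5},{"travel":[-12.5,-25.5,-2],"angular":[0.1006,-0.0494,0],"claw":0.5},{"travel":[-12.5,-25.5,-2],"angular":[0.1006,-0.0494,0],"claw":0.5},{"travel":[-12.5,-25.5,-2],"angular":[0.1006,-0.0494,0],"claw":0.5},{"travel":[-12.5,-25.5,-2],"angular":[0.1006,-0.0494,0],"claw":0.5}]' | egrep "tool_pos|contact|width"
python3 -m jog '[{"travel":[-12.5,-25.5,-2],"angular":[0.1006,-0.0494,0],"claw":0.5},{"travel":[-12.5,-25.5,-2],"angular":[0.1006,-0.0494,0],"claw":0.5},{"travel":[-12.5,-25.5,-2],"angular":[0.1006,-0.0494,0],"claw":0.5},{"travel":[-12.5,-25.5,-2],"angular":[0.1006,-0.0494,0],"claw":0.5},{"travel":[-12.5,-25.5,-2],"angular":[0.1006,-0.0494,0],"claw":0.5},{"travel":[-12.5,-25.5,-2],"angular":[0.1006,-0.0494,0],"claw":0.5},{"travel":[-12.5,-25.5,-2],"angular":[0.1006,-0.0494,0],"claw":0.5},{"travel":[0,0,0],"angular":[0,0,0],"claw":0.5}]' | egrep "tool_pos|contact|width"
sh obs.sh; python3 - <<'E'
from plan import *
import cv2
print(where(STAND));show([(pose(STAND,0,150,125,.75),0),(pose(STAND,0,233,57,.75),0)])
for n,(x,y,w,h) in {"top":(240,160,130,130),"side":(180,170,160,150)}.items():
    im=robot.capture(n)["img"][:,:,::-1].copy()
    c=cv2.resize(im[y:y+h,x:x+w],(400,int(400*h/w)),interpolation=cv2.INTER_CUBIC)
    c=np.clip(c*1.4,0,255).astype(np.uint8);k=400/w
    P=[(s*20,236+dy,dz) for s in(-1,1) for dy in(-12,12) for dz in(0,84)]
    for u in proj(n,frame(STAND,np.array(P)/1e3)): cv2.circle(c,(int((u[0]-x)*k),int((u[1]-y)*k)),3,(0,255,0),1)
    if n=="top": a=c
    else: o=np.zeros((max(a.shape[0],c.shape[0]),800,3),np.uint8);o[:a.shape[0],:400]=a;o[:c.shape[0],400:]=c;cv2.imwrite("pics/re.png",o)
E
```

```text
tool_pos: [0.7042, 0.2794, 0.3537]
contact_force: [0.9, 0.4, 1.0]
width: 0.0709
tool_pos: [0.6157, 0.0995, 0.3322]
contact_force: [0.3, 0.9, -1.1]
width: 0.0713
tool_pos: [0.5283, -0.0799, 0.3177]
contact_force: [-0.3, -0.1, -0.8]
width: 0.0715
11.45 q [-0.3794  0.4905  1.9285  0.9922  0.9454 -0.6198] p [ 0.5283 -0.0799  0.3177] 
R [[0.326, 0.656, 0.681], [0.896, -0.445, -0.001], [0.302, 0.61, -0.732]] F [-0.3 -0.1 -0.8] w 0.0715 g 0.0
(array([  0.5, 145.4, 192.4]), array([ 0.003,  0.681, -0.732]), array([ 1.   , -0.005, -0.001]))
n 2 per row [1.0, 2.0, -33.8] [0.0002, -0.0007, 0.0025] total [  2.    4.1 -67.5]
n 2 per row [18.3, 37.3, -34.0] [0.0, 0.0, 0.0] total [ 36.5  74.5 -68. ]
```

View pics/re.png

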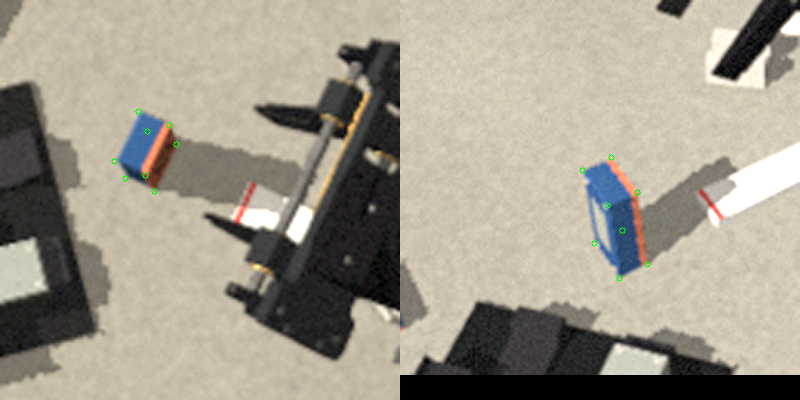

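Both views show the module standing on its end within about 2 mm of the prediction, at top crop (148,145), with the open gripper over the runway. I'll regrasp from the copper side.

```bash

python3 -m jog '[{"travel":[1,2,-33.8],"angular":[0.0002,-0.0007,0.0025],"claw":0.5},{"travel":[1,2,-33.8],"angular":[0.0002,-0.0007,0.0025],"claw":0.5},{"travel":[9.1,18.6,-17],"angular":[0,0,0],"claw":0.5},{"travel":[9.1,18.6,-17],"angular":[0,0,0],"claw":0.5},{"travel":[9.1,18.6,-17],"angular":[0,0,0],"claw":0.5},{"travel":[9.1,18.6,-17],"angular":[0,0,0],"claw":0.5},{"travel":[0,0,0],"angular":[0,0,0],"claw":0.3},{"travel":[0,0,0],"angular":[0,0,0],"claw":0.1}]' 25| egrep "tool_pos|contact|width"
sh obs.sh; python3 - <<'E'
from plan import *
print(where(STAND));show([(pose(STAND,0,233,57,.75),0)])
E
```

```text
tool_pos: [0.5684, 0.0041, 0.1819]
contact_force: [0.3, -0.1, 0.7]
width: 0.0626
12.22 q [-0.2048  0.7429  1.9341  1.2948  0.751  -0.8766] p [0.5684 0.0041 0.1819] 
R [[0.32, 0.664, 0.676], [0.901, -0.433, -0.002], [0.291, 0.61, -0.737]] F [ 0.3 -0.1  0.7] w 0.0626 g 0.0
(array([ -2.1, 237.6,  55.9]), array([-0.007,  0.676, -0.737]), array([ 1.   ,  0.008, -0.002]))
n 1 per row [-1.6, -5.4, 0.2] [0.0061, -0.0049, -0.008] total [-1.6 -5.4  0.2]
```

```bash

python3 -m jog '[{"travel":[-0.2,-4.5,0],"angular":[0.006,-0.005,-0.008],"claw":0.1},{"travel":[0,0,0],"angular":[0,0,0],"claw":-0.05},{"travel":[0,0,0],"angular":[0,0,0],"claw":-0.4},{"travel":[0,0,0],"angular":[0,0,0],"claw":-0.4},{"travel":[0,0,0],"angular":[0,0,0],"claw":-0.4},{"travel":[0,0,0],"angular":[0,0,0],"claw":-0.4},{"travel":[0,0,0],"angular":[0,0,0],"claw":-0.4}]' 25| egrep "tool_pos|contact|width|grip"
sh obs.sh; python3 - <<'E'
from plan import *
w,z,_=where(STAND);print(w,z,_)
p,r=now();a=np.arcsin(z[1])
show([((p+[0,0,.04],r),0),(pose(STAND,0,170,140,a-.8),0),(pose(STAND,0,125,60,a-1.571),0),(pose(STAND,0,125,30,a-1.571),0)])
E
```

```text
tool_pos: [0.568, -0.003, 0.1833]
contact_force: [-3.5, -3.1, 7.2]
width: 0.0401
grip_force: 25.0
12.8 q [-0.2184  0.7407  1.9363  1.3064  0.7569 -0.8888] p [ 0.568  -0.003   0.1833] 
R [[0.323, 0.655, 0.683], [0.896, -0.444, 0.003], [0.305, 0.611, -0.73]] F [-3.5 -3.1  7.2] w 0.0401 g 24.99273218214512
[  2.6 232.2  58.4] [ 0.005  0.683 -0.73 ] [ 1.    -0.004  0.003]
n 2 per row [0.0, 0.0, 20.0] [0.0, 0.0, 0.0] total [ 0.  0. 40.]
n 7 per row [3.7, 8.2, 12.5] [-0.1024, 0.0508, 0.0005] total [26.1 57.2 87.5]
n 7 per row [4.5, 9.2, -19.1] [-0.0989, 0.0485, 0.0] total [  31.6   64.4 -134. ]
n 1 per row [0.0, 0.0, -30.0] [0.0, 0.0, 0.0] total [  0.   0. -30.]
```

```bash

python3 -m jog '[{"travel":[0,0,20],"angular":[0,0,0],"claw":-0.4},{"travel":[0,0,20],"angular":[0,0,0],"claw":-0.4},{"travel":[3.7,8.2,12.5],"angular":[-0.0512,0.0254,0.0003],"claw":-0.4},{"travel":[3.7,8.2,12.5],"angular":[-0.1024,0.0508,0.0005],"claw":-0.4},{"travel":[3.7,8.2,12.5],"angular":[-0.1024,0.0508,0.0005],"claw":-0.4},{"travel":[3.7,8.2,12.5],"angular":[-0.1024,0.0508,0.0005],"claw":-0.4},{"travel":[3.7,8.2,12.5],"angular":[-0.1024,0.0508,0.0005],"claw":-0.4},{"travel":[3.7,8.2,12.5],"angular":[-0.1024,0.0508,0.0005],"claw":-0.4}]' | egrep "tool_pos|contact|width|grip"
python3 -m jog '[{"travel":[3.7,8.2,12.5],"angular":[-0.1024,0.0508,0.0005],"claw":-0.4},{"travel":[4.5,9.2,-5],"angular":[-0.099,0.0485,0],"claw":-0.4},{"travel":[4.5,9.2,-5],"angular":[-0.099,0.0485,0],"claw":-0.4},{"travel":[4.5,9.2,-10],"angular":[-0.099,0.0485,0],"claw":-0.4},{"travel":[4.5,9.2,-15],"angular":[-0.099,0.0485,0],"claw":-0.4},{"travel":[4.5,9.2,-15],"angular":[-0.099,0.0485,0],"claw":-0.4},{"travel":[4.5,9.2,-15],"angular":[-0.099,0.0485,0],"claw":-0.4},{"travel":[0,0,0],"angular":[0,0,0],"claw":-0.4}]' | egrep "tool_pos|contact|width|grip"
sh obs.sh; python3 - <<'E'
from plan import *
w,z,_=where(STAND);print(w,z,_)
show([(pose(STAND,0,115,60,-.819),0),(pose(STAND,0,115,30,-.819),0)])
E
```

```text
tool_pos: [0.5885, 0.0436, 0.2932]
contact_force: [-1.0, 0.2, -2.0]
width: 0.0397
grip_force: 25.0
tool_pos: [0.6193, 0.1085, 0.2369]
contact_force: [-0.4, 0.6, -2.6]
width: 0.0398
grip_force: 25.0
14.13 q [ 0.1305  0.7458  1.6216 -0.535   1.206   0.8907] p [0.6193 0.1085 0.2369] 
R [[0.357, 0.735, -0.577], [0.897, -0.442, -0.008], [-0.261, -0.515, -0.817]] F [-0.4  0.6 -2.6] w 0.0398 g 24.991399571299553
[ -2.5 139.5  97.2] [-0.007 -0.577 -0.817] [ 1.    -0.002 -0.008]
n 2 per row [1.0, 0.5, -30.1] [-0.0934, 0.0415, 0.0012] total [  1.9   1.1 -60.1]
n 1 per row [0.0, 0.0, -30.0] [0.0, 0.0, 0.0] total [  0.   0. -30.]
```

```bash

python3 -m jog '[{"travel":[0.6,0.4,-10],"angular":[-0.0623,0.0277,0.0008],"claw":-0.4},{"travel":[0.6,0.4,-20],"angular":[-0.0623,0.0277,0.0008],"claw":-0.4},{"travel":[0.7,0.3,-20],"angular":[-0.0623,0.0277,0.0008],"claw":-0.4},{"travel":[0,0,-10],"angular":[0,0,0],"claw":-0.4},{"travel":[0,0,-10],"angular":[0,0,0],"claw":-0.4},{"travel":[0,0,0],"angular":[0,0,0],"claw":-0.4},{"travel":[0,0,0],"angular":[0,0,0],"claw":-0.4}]' | egrep "tool_pos|contact|width|grip"
sh obs.sh; python3 - <<'E'
from plan import *
import cv2
w,z,_=where(STAND);print(w,z,_)
show([(pose(STAND,0,115,30,-.819),0)])
for n,(x,y,w_,h) in {"top":(280,190,130,130),"side":(240,130,200,190)}.items():
    im=robot.capture(n)["img"][:,:,::-1].copy();k=400/w_
    c=cv2.resize(im[y:y+h,x:x+w_],(400,int(h*k)),interpolation=cv2.INTER_CUBIC)
    c=np.clip(c*1.3,0,255).astype(np.uint8)
    P=[(w[0]+s*20,w[1]+dy,w[2]+dz) for s in(-1,1) for dy in(-58,26) for dz in(-15,9)]
    for u in proj(n,frame(STAND,np.array(P)/1e3)): cv2.circle(c,(int((u[0]-x)*k),int((u[1]-y)*k)),3,(0,255,0),1)
    if n=="top": a=c
    else: o=np.zeros((max(a.shape[0],c.shape[0]),800,3),np.uint8);o[:a.shape[0],:400]=a;o[:c.shape[0],400:]=c;cv2.imwrite("pics/pl.png",o)
E
```

```text
tool_pos: [0.6213, 0.1079, 0.1706]
contact_force: [0.2, 0.2, -2.2]
width: 0.0398
grip_force: 25.0
14.72 q [ 0.145   0.8633  1.6185 -0.6761  1.2719  1.0165] p [0.6213 0.1079 0.1706] 
R [[0.306, 0.618, -0.724], [0.897, -0.441, 0.003], [-0.318, -0.651, -0.69]] F [ 0.2  0.2 -2.2] w 0.0398 g 24.990811720490456
[  1.  114.7  52.6] [ 0.001 -0.724 -0.69 ] [ 1.    -0.001  0.003]
n 1 per row [-0.2, 1.6, -23.8] [-0.0069, 0.0065, 0.0012] total [ -0.2   1.6 -23.8]
```

View pics/pl.png

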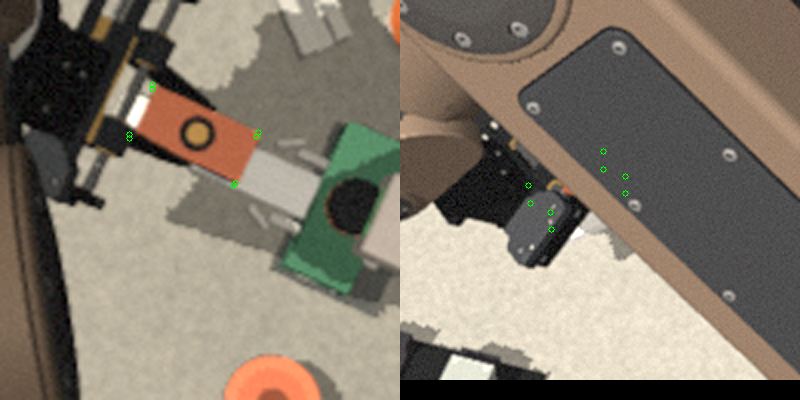

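The top view shows the module copper up, in line with the runway, with front corners at about (258,135) and (235,184) as predicted. I'll lower to contact.

```bash

python3 -m jog '[{"travel":[-0.2,1.6,-10],"angular":[-0.0069,0.0065,0.0012],"claw":-0.4},{"travel":[0,0,-9],"angular":[0,0,0],"claw":-0.4},{"travel":[0,0,0],"angular":[0,0,0],"claw":-0.4},{"travel":[0,0,0],"angular":[0,0,0],"claw":-0.4}]' | egrep "tool_pos|contact"
python3 -m jog '[{"travel":[0,0,-2],"angular":[0,0,0],"claw":-0.4},{"travel":[0,0,0],"angular":[0,0,0],"claw":-0.4}]' | egrep "tool_pos|contact"
python3 -m jog '[{"travel":[0,0,-1.5],"angular":[0,0,0],"claw":-0.4},{"travel":[0,0,0],"angular":[0,0,0],"claw":-0.4}]' | egrep "tool_pos|contact"
python3 - <<'E'
from plan import *
print(where(STAND))
E
```

```text
tool_pos: [0.6209, 0.1099, 0.1503]
contact_force: [-0.4, -0.2, -2.2]
tool_pos: [0.621, 0.1099, 0.1488]
contact_force: [-0.4, -0.0, -2.3]
tool_pos: [0.621, 0.1099, 0.1475]
contact_force: [-0.2, -0.4, -2.2]
(array([ -0.2, 115. ,  31. ]), array([ 0.001, -0.732, -0.681]), array([1.   , 0.001, 0.   ]))
```

```bash

python3 -m jog '[{"travel":[0,0,-2.5],"angular":[0,0,0],"claw":-0.4},{"travel":[0,0,0],"angular":[0,0,0],"claw":-0.4}]' | egrep "tool_pos|contact"
python3 -m jog '[{"travel":[0,0,-1.5],"angular":[0,0,0],"claw":-0.4},{"travel":[0,0,0],"angular":[0,0,0],"claw":-0.4}]' | egrep "tool_pos|contact"
python3 -m jog '[{"travel":[0,0,-1],"angular":[0,0,0],"claw":-0.4},{"travel":[0,0,0],"angular":[0,0,0],"claw":-0.4}]' | egrep "tool_pos|contact"
```

```text
tool_pos: [0.621, 0.1099, 0.1447]
contact_force: [0.2, 1.0, -2.5]
tool_pos: [0.621, 0.1099, 0.1434]
contact_force: [-0.1, 0.4, -2.1]
tool_pos: [0.6211, 0.11, 0.1431]
contact_force: [-0.6, 1.3, 5.1]
```

```bash

python3 -m jog '[{"travel":[0,0,-0.3],"angular":[0,0,0],"claw":-0.4},{"travel":[0,0,0],"angular":[0,0,0],"claw":-0.4}]' 6 | egrep "tool_pos|contact"
python3 -m jog '[{"travel":[0,0,0],"angular":[0,0,0],"claw":-0.1},{"travel":[0,0,0],"angular":[0,0,0],"claw":0},{"travel":[0,0,0],"angular":[0,0,0],"claw":0.1},{"travel":[0,0,0],"angular":[0,0,0],"claw":0.25},{"travel":[0,0,0],"angular":[0,0,0],"claw":0.25}]'| egrep "tool_pos|contact|width"
sh obs.sh
python3 - <<'E'
from plan import *
import cv2
print(where(STAND))
p,r=now();z=r.as_matrix()[:,2]
q=p-.08*z
show([((q,r),0),(pose(STAND,0,210,90,-.3),0),(pose(STAND,0,175,39,-.3),0)])
E
```

```text
tool_pos: [0.6211, 0.11, 0.1431]
contact_force: [-0.7, 1.5, 6.0]
tool_pos: [0.621, 0.1098, 0.1421]
contact_force: [0.2, 0.0, 0.1]
width: 0.0574
16.57 q [ 0.1487  0.9071  1.6187 -0.6883  1.2496  1.0459] p [0.621  0.1098 0.1421] 
R [[0.299, 0.612, -0.732], [0.898, -0.44, -0.0], [-0.322, -0.658, -0.681]] F [0.2 0.  0.1] w 0.0574 g 0.0
(array([ -0.2, 114.9,  25.7]), array([ 0.   , -0.732, -0.681]), array([ 1.   ,  0.001, -0.   ]))
n 2 per row [12.9, 26.3, 27.2] [0.0, 0.0, 0.0] total [25.8 52.6 54.5]
n 5 per row [-3.3, -6.9, 11.4] [0.0937, -0.0459, -0.0001] total [-16.5 -34.4  56.8]
n 2 per row [-7.7, -15.7, -25.5] [0.0, 0.0, 0.0] total [-15.4 -31.4 -51. ]
```

```bash

python3 -m jog '[{"travel":[6.4,13.1,13.6],"angular":[0,0,0],"claw":0.3},{"travel":[6.4,13.1,13.6],"angular":[0,0,0],"claw":0.3},{"travel":[12.9,26.3,27.2],"angular":[0,0,0],"claw":0.3},{"travel":[-3.3,-6.9,11.4],"angular":[0.0937,-0.0459,-0.0001],"claw":0},{"travel":[-3.3,-6.9,11.4],"angular":[0.0937,-0.0459,-0.0001],"claw":-0.5},{"travel":[-3.3,-6.9,11.4],"angular":[0.0937,-0.0459,-0.0001],"claw":-1},{"travel":[-3.3,-6.9,11.4],"angular":[0.0937,-0.0459,-0.0001],"claw":-1},{"travel":[-3.3,-6.9,11.4],"angular":[0.0937,-0.0459,-0.0001],"claw":-1}]' 20| egrep "tool_pos|contact|width"
python3 -m jog '[{"travel":[0,0,0],"angular":[0,0,0],"claw":-1},{"travel":[0,0,0],"angular":[0,0,0],"claw":-1},{"travel":[0,0,0],"angular":[0,0,0],"claw":-1}]' | egrep "tool_pos|contact|width"
python3 - <<'E'
from plan import *
import cv2
print(where(STAND))
show([(pose(STAND,0,195,35,-.3),0),(pose(STAND,0,160,35,-.3),0)])
ims=[]
for n,(x,y,w_,h) in {"top":(280,190,130,130),"side":(240,130,200,190)}.items():
    im=robot.capture(n)["img"][:,:,::-1].copy();k=400/w_
    c=cv2.resize(im[y:y+h,x:x+w_],(400,int(h*k)),interpolation=cv2.INTER_CUBIC)
    c=np.clip(c*1.3,0,255).astype(np.uint8)
    P=[(s*20,115+dy,dz) for s in(-1,1) for dy in(-58,26) for dz in(10,34)]
    for u in proj(n,frame(STAND,np.array(P)/1e3)): cv2.circle(c,(int((u[0]-x)*k),int((u[1]-y)*k)),3,(0,255,0),1)
    ims.append(np.vstack([c,np.zeros((400-len(c),400,3),np.uint8)]))
cv2.imwrite("pics/rel.png",np.hstack(ims))
E
```

```text
tool_pos: [0.63, 0.1277, 0.2542]
contact_force: [0.1, -0.1, -0.6]
width: 0.0338
tool_pos: [0.6302, 0.1281, 0.253]
contact_force: [-0.1, -0.8, -1.1]
width: 0.0138
(array([-1.000e-01,  2.094e+02,  8.980e+01]), array([-0.001, -0.299, -0.954]), array([ 1.   , -0.   , -0.001]))
n 2 per row [-3.3, -6.7, -27.3] [0.0014, -0.001, 0.0] total [ -6.6 -13.5 -54.6]
n 1 per row [-15.4, -31.4, 0.0] [0.0, 0.0, 0.0] total [-15.4 -31.4   0. ]
```

View pics/rel.png

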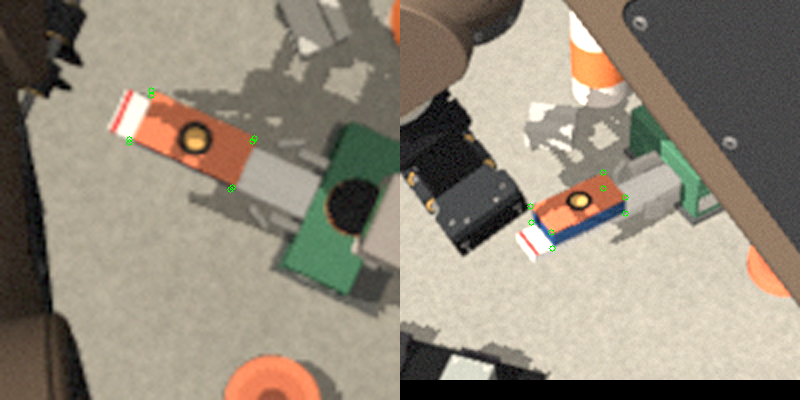

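Both views show the module lying flat and copper up on the runway, straight, with corners on the predicted marks. That was my last picture, so from here I go by force and numbers. Next is closing and pushing.

```bash

python3 -m jog '[{"travel":[-3.3,-6.7,-27.3],"angular":[0.0014,-0.001,0],"claw":-1},{"travel":[-3.3,-6.7,-20],"angular":[0.0014,-0.001,0],"claw":-1},{"travel":[0,0,-7],"angular":[0,0,0],"claw":-1},{"travel":[0,0,0],"angular":[0,0,0],"claw":-1},{"travel":[0,0,0],"angular":[0,0,0],"claw":-1}]' | egrep "tool_pos|contact|width"
python3 - <<'E'
from plan import *
print(where(STAND)); show([(pose(STAND,0,165,35,-.3),3),(pose(STAND,0,115,35,-.3),8)])
E
```

```text
tool_pos: [0.624, 0.115, 0.1992]
contact_force: [1.2, 0.6, 0.2]
width: 0.0007
(array([  0.2, 195.9,  35.7]), array([ 0.   , -0.293, -0.956]), array([1., 0., 0.]))
n 3 per row [-4.5, -9.1, -0.3] [-0.0007, 0.0004, -0.0001] total [-13.5 -27.3  -0.8]
n 8 per row [-2.8, -5.6, 0.0] [0.0, 0.0, 0.0] total [-22.  -44.9   0. ]
```

```bash

python3 -m jog '[{"travel":[-4.5,-9.1,-0.3],"angular":[0,0,0],"claw":-1},{"travel":[-4.5,-9.1,-0.3],"angular":[0,0,0],"claw":-1},{"travel":[-4.5,-9.1,0],"angular":[0,0,0],"claw":-1},{"travel":[-1.8,-3.6,0],"angular":[0,0,0],"claw":-1},{"travel":[-1.3,-2.7,0],"angular":[0,0,0],"claw":-1},{"travel":[-1.3,-2.7,0],"angular":[0,0,0],"claw":-1},{"travel":[-1.3,-2.7,0],"angular":[0,0,0],"claw":-1},{"travel":[-1.3,-2.7,0],"angular":[0,0,0],"claw":-1}]' | egrep "tool_pos|contact|width"
python3 -m jog '[{"travel":[-2.8,-5.6,0],"angular":[0,0,0],"claw":-1},{"travel":[-2.8,-5.6,0],"angular":[0,0,0],"claw":-1},{"travel":[-2.8,-5.6,0],"angular":[0,0,0],"claw":-1},{"travel":[-2.8,-5.6,0],"angular":[0,0,0],"claw":-1},{"travel":[-2.8,-5.6,0],"angular":[0,0,0],"claw":-1},{"travel":[-2.8,-5.6,0],"angular":[0,0,0],"claw":-1}]' | egrep "tool_pos|contact|width"
python3 - <<'E'
from plan import *
import cv2
print(where(STAND)); show([(pose(STAND,0,60,35,-.3),8)])
im=robot.capture("top")["img"];hsv=cv2.cvtColor(im,cv2.COLOR_RGB2HSV)
m=cv2.inRange(hsv,(3,100,60),(15,255,255));n,l,s,c=cv2.connectedComponentsWithStats(m)
for i in range(1,n):
    if s[i,4]>100: print(s[i].tolist(),c[i].round(1))
for y in(60,50,40):print(y,proj("top",frame(STAND,np.array([[0,y,34.]])/1e3)))
E
```

```text
tool_pos: [0.6032, 0.0727, 0.199]
contact_force: [2.1, 0.9, 1.4]
width: 0.0003
tool_pos: [0.586, 0.0386, 0.1987]
contact_force: [1.4, 1.3, 0.8]
width: 0.0004
(array([ -0.3, 110.7,  35.2]), array([ 0.001, -0.292, -0.956]), array([ 1.   , -0.   ,  0.001]))
n 8 per row [-2.7, -5.7, -0.0] [-0.0004, 0.0003, 0.0] total [-21.8 -45.2  -0.4]
[16, 89, 102, 245, 5894] [ 63.5 178.6]
[505, 104, 43, 30, 517] [526.6 118.4]
[24, 186, 17, 148, 1797] [ 32.2 260. ]
[407, 186, 25, 24, 161] [414.4 201.5]
[344, 229, 38, 31, 555] [361.8 243.7]
[367, 305, 18, 33, 421] [374.8 320.5]
60 [[357.95168697 242.27410413]]
50 [[361.9576533  244.11084812]]
40 [[365.96655583 245.94893838]]
```

```bash

python3 -m jog '[{"travel":[-2.7,-5.7,0],"angular":[0,0,0],"claw":-1},{"travel":[-2.7,-5.7,0],"angular":[0,0,0],"claw":-1},{"travel":[-2.7,-5.7,0],"angular":[0,0,0],"claw":-1},{"travel":[-2.7,-5.7,0],"angular":[0,0,0],"claw":-1}]' | egrep "tool_pos|contact"
python3 -m jog '[{"travel":[-2.7,-5.7,0],"angular":[0,0,0],"claw":-1},{"travel":[-2.7,-5.7,0],"angular":[0,0,0],"claw":-1},{"travel":[-2.7,-5.7,0],"angular":[0,0,0],"claw":-1},{"travel":[-2.2,-4.5,0],"angular":[0,0,0],"claw":-1}]' | egrep "tool_pos|contact"
python3 -m jog '[{"travel":[-1.3,-2.7,0],"angular":[0,0,0],"claw":-1},{"travel":[-1.3,-2.7,0],"angular":[0,0,0],"claw":-1},{"travel":[-1.3,-2.7,0],"angular":[0,0,0],"claw":-1},{"travel":[0,0,0],"angular":[0,0,0],"claw":-1}]' | egrep "tool_pos|contact"
python3 - <<'E'
from plan import *
print(where(STAND)); show([(pose(STAND,0,38,35,-.3),5)])
E
```

```text
tool_pos: [0.5752, 0.0159, 0.1987]
contact_force: [0.6, 1.0, -1.1]
tool_pos: [0.5649, -0.0059, 0.1987]
contact_force: [0.7, 1.9, -0.7]
tool_pos: [0.5612, -0.0137, 0.1987]
contact_force: [0.9, -0.8, 0.1]
(array([ 0.4, 52.8, 35.2]), array([ 0.   , -0.292, -0.956]), array([ 1.   , -0.   ,  0.001]))
n 5 per row [-1.3, -2.5, -0.1] [-0.0005, 0.0004, 0.0] total [ -6.6 -12.7  -0.3]
```

```bash

python3 -m jog '[{"travel":[-1.3,-2.5,0],"angular":[0,0,0],"claw":-1},{"travel":[-1.3,-2.5,0],"angular":[0,0,0],"claw":-1},{"travel":[-1.3,-2.5,0],"angular":[0,0,0],"claw":-1},{"travel":[-0.9,-1.8,0],"angular":[0,0,0],"claw":-1}]' | egrep "tool_pos|contact"
python3 -m jog '[{"travel":[-0.6,-1.2,0],"angular":[0,0,0],"claw":-1},{"travel":[-0.6,-1.2,0],"angular":[0,0,0],"claw":-1}]' | egrep "tool_pos|contact"
python3 -m jog '[{"travel":[-0.5,-1,0],"angular":[0,0,0],"claw":-1},{"travel":[0,0,0],"angular":[0,0,0],"claw":-1}]' | egrep "tool_pos|contact"
python3 - <<'E'
from plan import *
print(where(STAND))
E
```

```text
tool_pos: [0.5564, -0.0228, 0.1988]
contact_force: [1.1, 1.5, 0.1]
tool_pos: [0.5554, -0.025, 0.1987]
contact_force: [1.7, 9.2, 0.3]
tool_pos: [0.5551, -0.0254, 0.1989]
contact_force: [2.5, 10.2, 0.8]
(array([ 0.3, 40.1, 35.2]), array([ 0.002, -0.29 , -0.957]), array([ 1.   , -0.   ,  0.002]))
```

```bash

python3 -m jog '[{"travel":[-0.7,-1.3,0],"angular":[0,0,0],"claw":-1},{"travel":[-0.4,-0.9,0],"angular":[0,0,0],"claw":-1},{"travel":[0,0,0],"angular":[0,0,0],"claw":-1}]' | egrep "tool_pos|contact"
python3 - <<'E'
from plan import *
print(where(STAND)); p,r=now()
show([(pose(STAND,0,60,35,-.3),2),(pose(STAND,0,90,150,-.3),4)])
E
```

```text
tool_pos: [0.5545, -0.0263, 0.1991]
contact_force: [6.8, 24.1, 1.1]
(array([ 0.5, 39.4, 35.3]), array([ 0.004, -0.287, -0.958]), array([ 1.   , -0.   ,  0.004]))
n 2 per row [4.9, 9.8, -0.4] [-0.003, 0.0037, 0.0001] total [ 9.8 19.7 -0.7]
n 4 per row [3.3, 6.7, 28.7] [0.0, 0.0, 0.0] total [ 13.2  26.9 115. ]
```

Firm resistance of 25 N at the expected depth. I'll back off, lift clear and measure.

```bash

python3 -m jog '[{"travel":[2,4,0],"angular":[0,0,0],"claw":-1},{"travel":[6,12,0],"angular":[0,0,0],"claw":-1},{"travel":[6,12,15],"angular":[0,0,0],"claw":-1},{"travel":[6,12,35],"angular":[0,0,0],"claw":-1},{"travel":[12,24,35],"angular":[0,0,0],"claw":-1},{"travel":[17,36,35],"angular":[0,0,0],"claw":-1},{"travel":[17,36,30],"angular":[0,0,0],"claw":-1},{"travel":[17,36,0],"angular":[0,0,0],"claw":-1}]' | egrep "tool_pos|contact"
python3 -m jog '[{"travel":[17,36,0],"angular":[0,0,0],"claw":-1},{"travel":[17,36,0],"angular":[0,0,0],"claw":-1},{"travel":[0,0,0],"angular":[0,0,0],"claw":-1}]' | egrep "tool_pos|contact"
python3 - <<'E'
from plan import *
import cv2
for cam in("top","side"):
    im=robot.capture(cam)["img"];cv2.imwrite(f"pics/end_{cam}.png",im[:,:,::-1])
    hsv=cv2.cvtColor(im,cv2.COLOR_RGB2HSV);m=cv2.inRange(hsv,(3,90,40),(15,255,255))
    P={y:proj(cam,frame(STAND,np.array([[0,y,34.]])/1e3))[0] for y in(0,11,22)}
    print(cam,P);n,l,s,c=cv2.connectedComponentsWithStats(m)
    for i in range(1,n):
        if s[i,4]>20 and np.linalg.norm(c[i]-P[11])<40:
            o,M=CAM[cam][3][:,3],0
            ys,xs=np.where(l==i);pts=[]
            for u in zip(xs,ys):
                o,d=ray(cam,u);q=o+d*(.034-o[2])/d[2];pts.append(q-[STAND[0],STAND[1],0])
            q=R.from_euler("z",-STAND[3]).apply(pts)*1e3
            print(s[i].tolist(),c[i].round(1),"stand x",np.percentile(q[:,0],[3,50,97]).round(1),"y",np.percentile(q[:,1],[1,50,99]).round(1))
E
```

```text
tool_pos: [0.6304, 0.1302, 0.3401]
contact_force: [0.1, -0.9, 0.1]
tool_pos: [0.6648, 0.207, 0.3341]
contact_force: [0.5, -0.5, -0.2]
top {0: array([382.0315926 , 253.31479157]), 11: array([377.60900722, 251.28702686]), 22: array([373.18998991, 249.26089812])}
[370, 241, 16, 20, 183] [377.2 250.5] stand x [-17.9   1.1  20.5] y [ 1.4 12.5 23.8]
side {0: array([371.08356454, 211.06296436]), 11: array([366.53755773, 213.20561253]), 22: array([361.96213873, 215.36212341])}
[356, 205, 22, 18, 222] [366.3 213.3] stand x [-20.    0.   20.9] y [-2.  11.5 25. ]
```

```bash
python3 - <<'E'
from plan import *
import cv2
for cam in("top","side"):
    im=cv2.imread(f"pics/end_{cam}.png");hsv=cv2.cvtColor(im,cv2.COLOR_BGR2HSV)
    def plane(m,z,box):
        ys,xs=np.where(m>0);k=(xs>box[0])&(xs<box[1])&(ys>box[2])&(ys<box[3]);pts=[]
        for u in zip(xs[k],ys[k]):
            o,d=ray(cam,u);pts.append(o+d*(z-o[2])/d[2]-[STAND[0],STAND[1],0])
        return R.from_euler("z",-STAND[3]).apply(pts)*1e3
    box=(350,440,215,300) if cam=="top" else (340,420,165,250)
    g=plane(cv2.inRange(hsv,(65,70,25),(95,255,255)),.062,box)
    s=g[(np.abs(g[:,0])>30)&(np.abs(g[:,0])<50)]
    if cam=="top": print("green x",np.percentile(g[:,0],[1,99]).round(1),"y at |x|30-50",np.percentile(s[:,1],[2,98]).round(1),[ (round(a),g[np.abs(g[:,0]-a)<3][:,1].max().round(1)) for a in(-45,-35,-25,25,35,45)])
    r=plane(cv2.inRange(hsv,(0,140,60),(3,255,255))|cv2.inRange(hsv,(170,120,60),(180,255,255)),.010,(300,380,200,260) if cam=="top" else(280,330,220,270))
    print(cam,"red end line",len(r),r.mean(0).round(1) if len(r) else "",r[:,1].max().round(1) if len(r) else "")
    c=plane(cv2.inRange(hsv,(3,90,40),(15,255,255)),.034,(365,392,236,266) if cam=="top" else(352,382,200,228))
    print(cam,"copper y max by x",[(a,c[np.abs(c[:,0]-a)<3][:,1].max().round(1)) for a in(-15,-8,0,8,15)])
print(robot.observe()["contact_force"])
E
```

```text
green x [-57.5  55.4] y at |x|30-50 [-46.7   3.2] [(-45, np.float64(4.2)), (-35, np.float64(3.8)), (-25, np.float64(2.4)), (25, np.float64(3.4)), (35, np.float64(4.1)), (45, np.float64(3.7))]
top red end line 11 [1.000e-01 1.574e+02 1.000e+01] 158.4
top copper y max by x [(-15, np.float64(24.1)), (-8, np.float64(23.9)), (0, np.float64(23.8)), (8, np.float64(23.4)), (15, np.float64(23.2))]
side red end line 15 [  1.4 156.9  10. ] 158.0
side copper y max by x [(-15, np.float64(25.6)), (-8, np.float64(24.3)), (0, np.float64(24.7)), (8, np.float64(25.0)), (15, np.float64(25.1))]
[ 0.31428678  0.28040845 -1.04737056]
```

Measured against the gantry edge, whose fit sits about 3 mm further out, the rear end stands about 21–22 mm out. That is home, and the module is straight within about 2°. Handing in.

```bash
python3 -c "
from station import robot
print(robot.observe()['time'],robot.close_job())"
```

```text
the job is handed in; nothing more can be done
22.15 None
```

I handed the job in at 22.15 s. The probe lies copper up on the runway, pushed firmly (about 25 N) against what I take to be the red stop. By camera its rear end stands about 21–22 mm out of the gantry, it is straight within about 2°, and the gripper is clear. The job gave no verdict, and I did not separately measure the bystanders at the end.

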